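Press the infill board home under the lip of the gluing jig

TASK

Pick up the loose pale board that has a grip block on top, lay it flat on the bed of the wooden gluing jig and slide the end farther from the grip in under the jig's steel lip until it has pushed the sprung bar hidden there fully back. Press firmly by feel without ramming it, and finish while still gripping or pushing the board so that it stays pressed home: the spring pushes it back out if you let go. Leave the other tools and the plain offcut where they are.

Things in the scene. Friction and masses are not known exactly. Their poses are not given: they have to be found in the camera images.
- board_grip (a point): Centre of the board's grip block, 18 (x) x 50 (y) x 34 mm high, on a pale plate 90 (x) x 110 (y) x 8 mm, 0.09-0.18 kg. The point is 25 mm above the plate's underside, 17 above its top. +x points to the front edge, 60 mm ahead; rear edge 30 mm behind; sides 55 mm away. Starts flat on the table.
- jig: Wooden jig fixed on the table, 160 mm wide (y). Origin at table height on its centre line; +x is the push direction. Bed from x = -100 to +80 mm, top at z = 12 mm. With the board flat on the bed its grip centre is at z = 37 mm; the front edge meets the sprung bar when the grip is at x = -16 mm, and the bar is on its stop when the grip is at x = -8 mm.
- jig_mouth (a point): Middle of the slot under the lip's edge (jig x = 30, z = 17.5 mm). Level steel lip, 4 mm thick, from here 50 mm on in +x, 11 mm gap over the bed; its turned-up edge reaches back to jig x = 20, z = 32 mm. Cheeks with inner faces at y = +-59 mm guide the board (4 mm play a side), flared to about +-70 mm at jig x = -6 mm; flares 23 mm high.
- bar (a joint): Travel (m) of the sprung bar under the lip along jig +x: 0 at rest, 0.008 on its stop. 3 N starts it, 8 N holds it on the stop; the wooden board drags on the bed besides, by up to about as much as it is pressed down, so press down only lightly. It springs back when let go. Pressed home means over 5 mm of travel.
- bar_face (a point): Middle of the front face of the aluminium sprung bar (112 mm wide, 8 mm high), 14 mm inside the lip's edge at rest; moves with the bar. Two thin steel rods on the bar stand 12 mm out of the jig's back at rest and farther out as it is pressed.
Not all that is in view belongs to the job. Several things look just like the part that bears board_grip: the one meant starts nearest to the robot's base.

How it is judged:
By the outcome, as a careful person would: the job done as asked, in the order asked, and still so for the second after the job is handed in, while the arm keeps its last pose, push and grip.
It also fails if it takes over 61 s, if anything falls off the work surface, if the arm or the gripper's body presses on something with over 40 N, if the wrist force passes 120 N, or if a joint passes its speed limit or range.

ROBOT

A 6-joint arm with a two-finger parallel gripper is mounted at the origin on the work surface. World frame = base frame: x ahead of the robot, y to its left, z up, the work surface at z = 0. Lengths are in m, angles in degrees, forces in N, time in s.
With the tool pointing down it reaches from about 0.275 to 0.85 m from the base axis. Payload 19 kg.
Tool frame: the origin (TCP) lies between the finger pads; the fingertips stand 11 mm ahead of it and the grasp point (between the pads) lies 8 mm behind it; z points along the fingers, y is the direction in which the jaws open and shut (so a half turn about z gives the same grasp; the last joint's range is limited). The gripper opens to 85 mm and grips with 20 to 120 N. Pads are 22 mm wide; open, the fingers measure 114 mm over their backs; the gripper's body (76 mm by 85 mm) begins 54 mm behind the grasp point. The pads swing forward as they close: fully open they stand 13 mm farther back than shut.
Start: joints at [-73.797, 8.623, 82.357, -0, 89.026, -7.678], TCP at [0.233, -0.526, 0.242] pointing down, gripper open.
Joint ranges: [-160.23, 160.23], [-39.13, 120.54], [6.94, 153.29], [-79.49, 259.48], [9.18, 160.14], [-161.06, 161.06]. Speed limits (degrees/s): [108.29, 108.29, 127.2, 172.46, 172.46, 172.46].

INTERFACE

Orientations are given as a 3x3 rotation matrix whose columns are the frame's x, y, z axes.
In Python, from rig import readout, imaging, job_done gives the robot as it stands.
- The arm moves only by the tool arm_command, never from a script. Its argument "increments" is a list of rows, each an object of numbers: "dx", "dy", "dz": the shift along the tool's x, y, z in mm; "wx", "wy", "wz": the turn, a rotation vector about the tool's x, y, z in degrees; "gripper": the closure, from 0 (fully open) to 1 (shut). In form: [{"dx": .., "dy": .., "dz": .., "wx": .., "wy": .., "wz": .., "gripper": ..}, ...]. A call has exactly 8 rows; each row is the pose to reach, as a shift and turn from the pose commanded when the call began, along the tool's axes at that moment; what a row does not reach only later rows make up. A row lasts 1/8 s, in which the tool goes at most 62.5 mm and 10.7 degrees, less where a joint would pass 70% of its speed; a pose out of reach is approached as far as the arm can. A call with a gripper value outside its range is refused whole. The fingers move at their own pace and stop on an object; "squeeze" is the grip in N (left out, the last holds). Time passes only in rows, so rows that repeat a pose let the fingers close, or fill a call up. It gives the time, the measured TCP pose, the force and the opening at its end, in the units of the state.
- readout.observe(): the state, without advancing time (a new reading comes with each control period).
- imaging.read_camera(name): name is "side" or "top"; returns a dict with "image" (420x560x3 uint8, red, green, blue), "z_map" (420x560 float32, m along the optical axis (not along the pixel's ray), 0 where there is no reading), "fx", "fy", "cx", "cy" (pixels), "pose" (4x4, takes a point from camera to world coordinates). Camera axes: x right, y down, z forward; pixel columns grow to the right and rows downward; lengths in m; the calibration is good to about 2 mm. A picture is of the moment at which its call begins.
- job_done(): hands the job in, once; it reports no verdict.
The state is a dict: "time_s": time; "joints": joint angles; "qd": joint speeds; "joint_efforts": joint torques, N m; "eef_pos": TCP position; "ee_rot": TCP orientation; "contact_force": force on the tool from outside, world axes, zero at the start; "torque": the same for the moment, N m; "grip_width": finger opening in m.
Only numpy, scipy, OpenCV 4.12 (cv2) and the standard library are available. Lean on these libraries where they do the work, as an engineer would, in place of code of your own. Each camera call takes 0.05 s, during which the arm holds its last target.

## Working session

There is one attempt and no reset: what is moved stays moved. The work goes in short steps, Python scripts to look and compute and a tool call to move; the robot and the scene stay as the last step left them, time stands still between calls to the robot, and variables do not carry over. Pictures are saved under pics/ and viewed, and the job is handed in when it is done.

Besides the shell and the picture viewer there is one more tool, called after "Call:" in YAML: its name, and indented under it one key for each argument. arm_command: Moves the arm, as the interface text tells. Its arguments: {"type":"object","properties":{"increments":{"type":"array"},"squeeze":{"type":"number"}},"required":["increments"]}

```bash
mkdir -p pics; cat > h.py <<'E'
from rig import readout, imaging, job_done
import numpy as np, cv2
def snap(n,tag):
    d=imaging.read_camera(n); cv2.imwrite(f'pics/{tag}.png',d['image'][:,:,::-1]); np.savez(f'{tag}.npz',**d); return d
def cloud(d):
    z=d['z_map'].astype(float); v,u=np.mgrid[:z.shape[0],:z.shape[1]]
    P=np.stack([(u-d['cx'])*z/d['fx'],(v-d['cy'])*z/d['fy'],z],-1)
    P=P@d['pose'][:3,:3].T+d['pose'][:3,3]; P[z==0]=np.nan; return P
E
python3 - <<'E'
from h import *
for n in ('top','side'):
    d=snap(n,n+'0'); print(n,d['pose'].round(3).tolist(),d['fx'])
s=readout.observe(); print(s)
E
```

```text
top [[0.007, -0.993, 0.119, 0.505], [-0.999, -0.011, -0.035, 0.074], [0.036, -0.118, -0.992, 0.946], [0.0, 0.0, 0.0, 1.0]] 486.852823543136
side [[-0.753, -0.422, 0.505, 0.107], [-0.657, 0.462, -0.595, 0.672], [0.018, -0.78, -0.625, 0.678], [0.0, 0.0, 0.0, 1.0]] 517.2969007473694
{'time_s': 0.1, 'joints': array([-7.37979801e+01,  8.64602653e+00,  8.23889221e+01, -1.67136024e-03,
        8.90270026e+01, -7.67569427e+00]), 'qd': array([ 0.05461024, -0.08747438, -0.11871219,  0.13475968, -0.0003102 ,
       -0.01025457]), 'joint_efforts': array([ 7.73237203e-03, -7.14383411e+01, -5.71796322e+01,  2.06945124e-04,
        7.22120298e-03, -5.65426149e-05]), 'eef_pos': array([ 0.23268166, -0.52557852,  0.24175989]), 'ee_rot': array([[ 9.14411283e-01,  4.04786237e-01, -3.29704694e-04],
       [ 4.04786355e-01, -9.14410710e-01,  1.03017149e-03],
       [ 1.15513739e-04, -1.07546040e-03, -9.99999415e-01]]), 'contact_force': array([ 0.67092968, -0.04054734,  0.84154958]), 'torque': array([-2.98645260e-05,  1.77915369e-04, -2.81215107e-02]), 'grip_width': 0.08562050672294098}
```

View pics/top0.png

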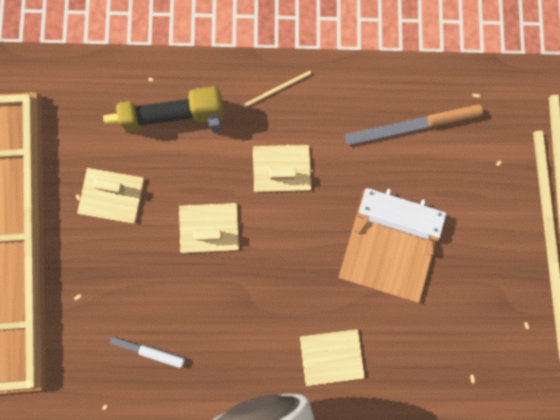

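View pics/side0.png

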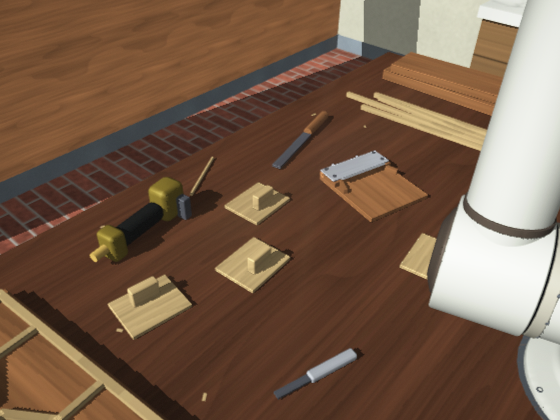

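The top view shows three gripped boards, at about (210,228), (282,168) and (112,195). The offcut is at (333,357) and the jig at (395,245), with its steel lip on the far side. Next I'll measure them.

```bash
cat > m.py <<'E'
from h import *
def rect(P,lo,hi,box):
    m=(P[...,2]>lo)&(P[...,2]<hi)&(P[...,0]>box[0])&(P[...,0]<box[1])&(P[...,1]>box[2])&(P[...,1]<box[3])
    n,l,st,c=cv2.connectedComponentsWithStats(m.astype(np.uint8))
    k=1+np.argmax(st[1:,4]); q=P[l==k]
    r=cv2.minAreaRect((q[:,:2]*1000).astype(np.float32)); return r,len(q),np.median(q[:,2])*1000,q
if __name__=='__main__':
  for n in ('top','side'):
    d=dict(np.load(n+'0.npz')); P=cloud(d)
    T=dict(np.load('top0.npz')); PT=cloud(T)
    print(n,'table z',np.nanmedian(P[...,2]))
    for (u,v) in ((210,222),(282,165),(112,195)):
        c=PT[v,u]; b=(c[0]-.09,c[0]+.09,c[1]-.09,c[1]+.09)
        print(c.round(3),np.hypot(c[0],c[1]).round(3))
        for lo,hi in ((.004,.014),(.034,.05)):
            r,k,z,q=rect(P,lo,hi,b); print('  ',np.round(r[0],1),np.round(r[1],1),round(r[2],1),k,round(z,1))
    c=PT[245,395]; b=(c[0]-.16,c[0]+.2,c[1]-.16,c[1]+.16)
    for lo,hi in ((.007,.016),(.019,.026),(.026,.05),(.007,.05)):
        r,k,z,q=rect(P,lo,hi,b); print(' jig',np.round(r[0],1),np.round(r[1],1),round(r[2],1),k,round(z,1),cv2.boxPoints(r).round().tolist())
d=dict(np.load('top0.npz'));im=d['image'][170:310,320:460,::-1]
cv2.imwrite('pics/jig.png',cv2.resize(im,None,fx=4,fy=4,interpolation=2))
im=d['image'][190:265,165:255,::-1]
cv2.imwrite('pics/brd.png',cv2.resize(im,None,fx=6,fy=6,interpolation=2))
E
python3 m.py
```

```text
top table z 4.06571795629751e-05
[0.593 0.174 0.008] 0.618
   [580.6 178.5] [ 91.5 111.8] 3.6 2371 7.8
   [566.6 176.7] [18.2 50.4] 3.4 264 41.4
[0.707 0.036 0.006] 0.708
   [701.6  37.9] [ 93.  113.6] 2.6 2179 7.9
   [685.3  37.2] [18.6 49.9] 2.3 260 41.4
[0.643 0.363 0.009] 0.738
   [640.9 368.5] [113.2  92.1] 80.5 2350 7.9
   [656.2 364.2] [49.2 18.2] 81.0 269 41.6
 jig [ 529.9 -169.2] [160.9 137.7] 73.1 5060 11.8 [[441.0, -226.0], [572.0, -266.0], [619.0, -112.0], [487.0, -72.0]]
 jig [ 555.3 -251.7] [42.1 21.5] 2.0 119 22.9 [[534.0, -242.0], [535.0, -263.0], [577.0, -262.0], [576.0, -240.0]]
 jig [ 607.2 -192.1] [160.3  60.7] 73.2 1835 27.7 [[555.0, -260.0], [613.0, -278.0], [659.0, -124.0], [601.0, -107.0]]
 jig [ 555.8 -176.9] [161.1 191.8] 73.2 7868 13.0 [[441.0, -226.0], [624.0, -282.0], [671.0, -127.0], [487.0, -72.0]]
side table z 0.00026017043385440086
[0.593 0.174 0.008] 0.618
   [583.2 176.6] [ 95.6 112.9] 2.8 1707 8.2
   [565.5 176.3] [18.9 50.9] 4.1 246 41.4
[0.707 0.036 0.006] 0.708
   [700.1  37.5] [ 94.7 113.4] 2.8 1108 8.0
   [684.3  36.1] [18.9 51.9] 3.9 177 41.0
[0.643 0.363 0.009] 0.738
   [641.8 366.4] [110.5  93.3] 80.8 2327 8.2
   [656.  364.2] [49.5 19.7] 80.7 322 41.5
 jig [ 550.  -175.3] [163.4 183.7] 73.1 2786 12.0 [[438.0, -227.0], [614.0, -280.0], [662.0, -124.0], [486.0, -70.0]]
 jig [ 613.5 -123.9] [23.5 89.4] 75.4 129 22.7 [[567.0, -124.0], [654.0, -147.0], [660.0, -124.0], [573.0, -101.0]]
 jig [ 607.  -192.3] [161.8  61.1] 73.3 785 27.6 [[554.0, -261.0], [613.0, -279.0], [660.0, -124.0], [601.0, -106.0]]
 jig [ 554.6 -177.2] [164.5 193.7] 73.1 3997 12.7 [[438.0, -228.0], [623.0, -284.0], [671.0, -127.0], [486.0, -70.0]]
```

View pics/jig.png

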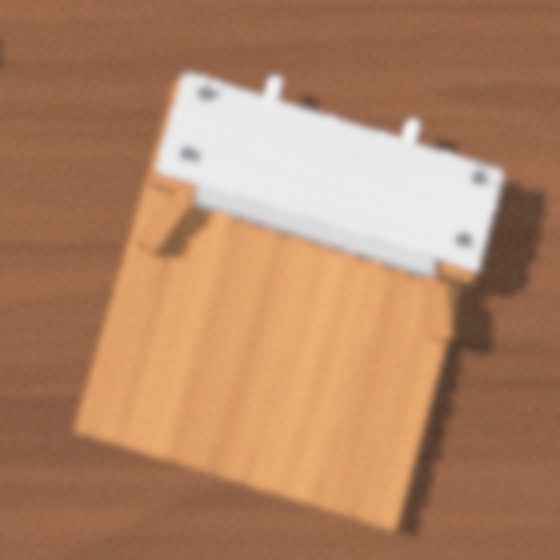

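View pics/brd.png

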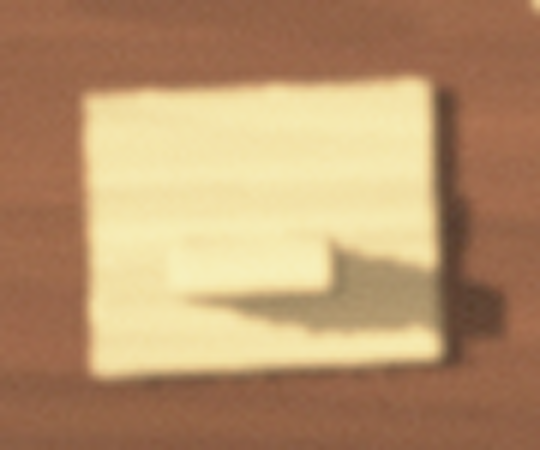

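The nearest gripped board is the one with its grip at (566,176.5) mm, yaw about +3° and front facing +x. Its sizes match the ones given. For the jig I get origin ≈ (559.5,-178) and yaw -16.8°, and the bed's rear edge and both lip edges agree with each other. I'll grip across the 50 mm length, so the tool x axis is the push direction.

```bash
cat >> h.py <<'E'
J0=np.array([559.5,-178.]);JY=-16.8
def jig(x,y=0):
    a=np.radians(JY); return J0+[x*np.cos(a)-y*np.sin(a), x*np.sin(a)+y*np.cos(a)]
from scipy.spatial.transform import Rotation as Ro
def go(x,y,z,yaw):
    s=readout.observe(); R=s['ee_rot']; a=np.radians(yaw); c,q=np.cos(a),np.sin(a)
    Rt=np.array([[c,q,0],[q,-c,0],[0,0,-1.]])
    d=R.T@(np.array([x,y,z])-s['eef_pos']*1000); w=Ro.from_matrix(R.T@Rt).as_rotvec(degrees=True)
    print('t',s['time_s'],'d',d.round(1),'w',w.round(2)); 
def st():
    s=readout.observe(); R=s['ee_rot']; a=np.radians(JY); p=s['eef_pos']*1000; v=p[:2]-J0
    print('t',round(s['time_s'],2),'p',p.round(1),'jig',np.round([v@[np.cos(a),np.sin(a)],v@[-np.sin(a),np.cos(a)]],1),'yaw',np.degrees(np.arctan2(R[1,0],R[0,0])).round(2),'F',s['contact_force'].round(2),'g',s['grip_width'].round(4),'tilt',R[:2,2].round(4))
E
python3 -c "
from h import *
go(566,176.5,110,3)"
```

```text
t 0.1 d [ 589.  -506.9  132.4] w [-0.06  0.   20.88]
```

Call:
arm_command:
  increments:
    - {"dx":20,"dy":-17,"dz":0,"wz":1,"gripper":0}
    - {"dx":55,"dy":-47,"dz":0,"wz":3,"gripper":0}
    - {"dx":95,"dy":-82,"dz":0,"wz":6,"gripper":0}
    - {"dx":137,"dy":-118,"dz":0,"wz":8,"gripper":0}
    - {"dx":179,"dy":-154,"dz":0,"wz":10,"gripper":0}
    - {"dx":221,"dy":-190,"dz":0,"wz":12,"gripper":0}
    - {"dx":263,"dy":-226,"dz":0,"wz":14,"gripper":0}
    - {"dx":305,"dy":-262,"dz":0,"wz":16,"gripper":0}

```text
schema error: expected keys dx, dy, dz, wx, wy, wz, gripper
```

```bash
python3 -c "
from h import *
st();go(566,176.5,110,3)"
```

```text
Traceback (most recent call last):
  File "h.py", line 20, in st
    print('t',round(s['time_s'],2),'p',p.round(1),'jig',np.round([v@[np.cos(a),np.sin(a)],v@[-np.sin(a),np.cos(a)]],1),'yaw',np.degrees(np.arctan2(R[1,0],R[0,0])).round(2),'F',s['contact_force'].round(2),'g',s['grip_width'].round(4),'tilt',R[:2,2].round(4))
                                                                                                                                                                                                                ^^^^^^^^^^^^^^^^^^^^^
AttributeError: 'float' object has no attribute 'round'
```

Call:
arm_command:
  increments:
    - {"dx":20,"dy":-17,"dz":0,"wx":0,"wy":0,"wz":1,"gripper":0}
    - {"dx":55,"dy":-47,"dz":0,"wx":0,"wy":0,"wz":3,"gripper":0}
    - {"dx":95,"dy":-82,"dz":0,"wx":0,"wy":0,"wz":6,"gripper":0}
    - {"dx":137,"dy":-118,"dz":0,"wx":0,"wy":0,"wz":8,"gripper":0}
    - {"dx":179,"dy":-154,"dz":0,"wx":0,"wy":0,"wz":10,"gripper":0}
    - {"dx":221,"dy":-190,"dz":0,"wx":0,"wy":0,"wz":12,"gripper":0}
    - {"dx":263,"dy":-226,"dz":0,"wx":0,"wy":0,"wz":14,"gripper":0}
    - {"dx":305,"dy":-262,"dz":0,"wx":0,"wy":0,"wz":16,"gripper":0}

```text
time_s: 1.1
eef_pos: [0.4059, -0.1609, 0.2422]
ee_rot: [[0.991, 0.136, 0.0], [0.136, -0.991, 0.0], [0.0, -0.0, -1.0]]
contact_force: [1.2, 0.1, 0.2]
grip_width: 0.0854
```

```bash
sed -i "s/'g',s\['grip_width'\].round(4)/'g',round(float(s['grip_width']),4)/; s/np.degrees(np.arctan2(R\[1,0\],R\[0,0\])).round(2)/round(float(np.degrees(np.arctan2(R[1,0],R[0,0]))),2)/" h.py; python3 -c "
from h import *
st();go(566,176.5,110,3)"
```

```text
t 1.1 p [ 405.9 -160.9  242.2] jig [-152.   -28.1] yaw 7.8 F [1.21 0.07 0.23] g 0.0854 tilt [0.     0.0001]
t 1.1 d [ 204.4 -312.6  132.3] w [-0.01 -0.    4.8 ]
```

Call:
arm_command:
  increments:
    - {"dx":26,"dy":-40,"dz":5,"wx":0,"wy":0,"wz":0.6,"gripper":0}
    - {"dx":54,"dy":-83,"dz":15,"wx":0,"wy":0,"wz":1.2,"gripper":0}
    - {"dx":84,"dy":-128,"dz":35,"wx":0,"wy":0,"wz":2,"gripper":0}
    - {"dx":114,"dy":-173,"dz":55,"wx":0,"wy":0,"wz":2.8,"gripper":0}
    - {"dx":144,"dy":-219,"dz":80,"wx":0,"wy":0,"wz":3.5,"gripper":0}
    - {"dx":174,"dy":-265,"dz":105,"wx":0,"wy":0,"wz":4.2,"gripper":0}
    - {"dx":197,"dy":-300,"dz":125,"wx":0,"wy":0,"wz":4.7,"gripper":0}
    - {"dx":204,"dy":-312,"dz":132,"wx":0,"wy":0,"wz":4.8,"gripper":0}

```text
time_s: 2.1
eef_pos: [0.5646, 0.1762, 0.1084]
ee_rot: [[0.998, 0.056, -0.003], [0.056, -0.998, -0.0], [-0.003, 0.0, -1.0]]
contact_force: [-1.1, -0.3, -0.1]
grip_width: 0.0856
```

```bash
python3 -c "
from h import *
st();go(566,176.5,20,3); snap('side','side1')"
```

```text
t 2.1 p [564.6 176.2 108.4] jig [-97.5 340.5] yaw 3.18 F [-1.07 -0.3  -0.06] g 0.0856 tilt [-0.0026 -0.0002]
t 2.1 d [ 1.6 -0.3 88.4] w [0.   0.15 0.18]
```

View pics/side1.png

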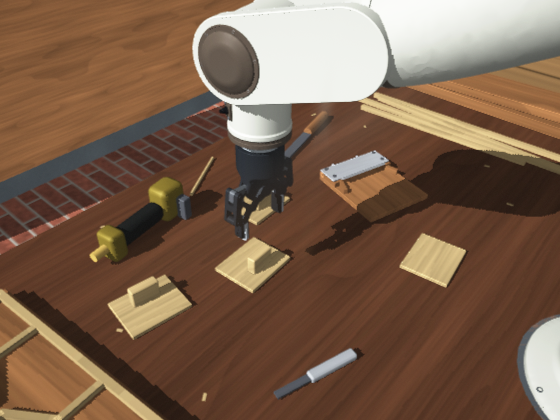

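The side view shows the open jaws straddling the target block at about (260,255), still above it, opening along its long side. Descending.

Call:
arm_command:
  increments:
    - {"dx":0,"dy":0,"dz":10,"wx":0,"wy":0,"wz":0,"gripper":0}
    - {"dx":0,"dy":0,"dz":25,"wx":0,"wy":0,"wz":0,"gripper":0}
    - {"dx":0,"dy":0,"dz":45,"wx":0,"wy":0,"wz":0,"gripper":0}
    - {"dx":0,"dy":0,"dz":62,"wx":0,"wy":0,"wz":0,"gripper":0}
    - {"dx":0,"dy":0,"dz":75,"wx":0,"wy":0,"wz":0,"gripper":0}
    - {"dx":0,"dy":0,"dz":82,"wx":0,"wy":0,"wz":0,"gripper":0}
    - {"dx":0,"dy":0,"dz":85,"wx":0,"wy":0,"wz":0,"gripper":0}
    - {"dx":0,"dy":0,"dz":85,"wx":0,"wy":0,"wz":0,"gripper":0}

```text
time_s: 3.15
eef_pos: [0.565, 0.1744, 0.0255]
ee_rot: [[0.999, 0.054, 0.0], [0.054, -0.999, 0.0], [0.0, -0.0, -1.0]]
contact_force: [0.6, -0.7, 1.1]
grip_width: 0.0854
```

```bash
python3 -c "
from h import *
st();go(566,176.5,20,3)"
```

```text
t 3.15 p [565.  174.4  25.5] jig [-96.6 338.9] yaw 3.08 F [ 0.58 -0.71  1.13] g 0.0854 tilt [0.0003 0.0001]
t 3.15 d [ 1.1 -2.1  5.5] w [-0.01 -0.02  0.08]
```

Go down the last 5 mm and close with a moderate grip.

Call:
arm_command:
  increments:
    - {"dx":0.5,"dy":-1,"dz":3,"wx":0,"wy":0,"wz":0,"gripper":0}
    - {"dx":1,"dy":-2,"dz":5,"wx":0,"wy":0,"wz":0,"gripper":0}
    - {"dx":1,"dy":-2,"dz":5,"wx":0,"wy":0,"wz":0,"gripper":0.2}
    - {"dx":1,"dy":-2,"dz":5,"wx":0,"wy":0,"wz":0,"gripper":0.4}
    - {"dx":1,"dy":-2,"dz":5,"wx":0,"wy":0,"wz":0,"gripper":1}
    - {"dx":1,"dy":-2,"dz":5,"wx":0,"wy":0,"wz":0,"gripper":1}
    - {"dx":1,"dy":-2,"dz":5,"wx":0,"wy":0,"wz":0,"gripper":1}
    - {"dx":1,"dy":-2,"dz":5,"wx":0,"wy":0,"wz":0,"gripper":1}
  squeeze: 60

```text
time_s: 4.15
eef_pos: [0.5659, 0.1764, 0.0206]
ee_rot: [[0.999, 0.054, 0.0], [0.054, -0.999, 0.0], [0.0, -0.0, -1.0]]
contact_force: [-1.1, -0.3, 6.5]
grip_width: 0.0491
```

```bash
python3 -c "
from h import *
st(); d=snap('side','side2'); cv2.imwrite('pics/side2c.png',cv2.resize(d['image'][150:330,160:380,::-1],None,fx=3,fy=3))"
```

```text
t 4.15 p [565.9 176.4  20.6] jig [-96.3 341.1] yaw 3.08 F [-1.08 -0.34  6.5 ] g 0.0491 tilt [0.0004 0.0002]
```

View pics/side2c.png

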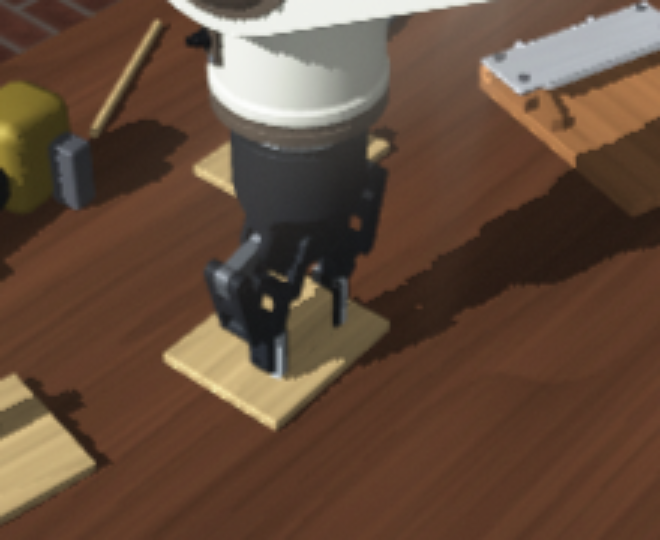

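Gripped at a 49.1 mm opening, with the TCP at 20.6 mm while the board is flat on the table. Lift it.

Call:
arm_command:
  increments:
    - {"dx":0,"dy":0,"dz":-3,"wx":0,"wy":0,"wz":0,"gripper":1}
    - {"dx":0,"dy":0,"dz":-10,"wx":0,"wy":0,"wz":0,"gripper":1}
    - {"dx":0,"dy":0,"dz":-22,"wx":0,"wy":0,"wz":0,"gripper":1}
    - {"dx":0,"dy":0,"dz":-37,"wx":0,"wy":0,"wz":0,"gripper":1}
    - {"dx":0,"dy":0,"dz":-52,"wx":0,"wy":0,"wz":0,"gripper":1}
    - {"dx":0,"dy":0,"dz":-65,"wx":0,"wy":0,"wz":0,"gripper":1}
    - {"dx":0,"dy":0,"dz":-72,"wx":0,"wy":0,"wz":0,"gripper":1}
    - {"dx":0,"dy":0,"dz":-75,"wx":0,"wy":0,"wz":0,"gripper":1}

```text
time_s: 5.2
eef_pos: [0.5658, 0.1764, 0.0957]
ee_rot: [[0.999, 0.054, 0.0], [0.054, -0.999, 0.0], [0.0, -0.0, -1.0]]
contact_force: [-0.8, -0.8, -1.5]
grip_width: 0.0493
```

```bash
python3 -c "
from h import *
st(); p=jig(-66); print(p); go(p[0],p[1],95,JY);d=snap('side','side3'); cv2.imwrite('pics/side3c.png',cv2.resize(d['image'][110:290,160:380,::-1],None,fx=3,fy=3))"
```

```text
t 5.2 p [565.8 176.4  95.7] jig [-96.4 341.1] yaw 3.08 F [-0.79 -0.81 -1.54] g 0.0493 tilt [0.0003 0.0002]
[ 496.31691316 -158.9239014 ]
t 5.2 d [-87.4 331.1   0.6] w [-1.000e-02 -1.000e-02  1.988e+01]
```

View pics/side3c.png

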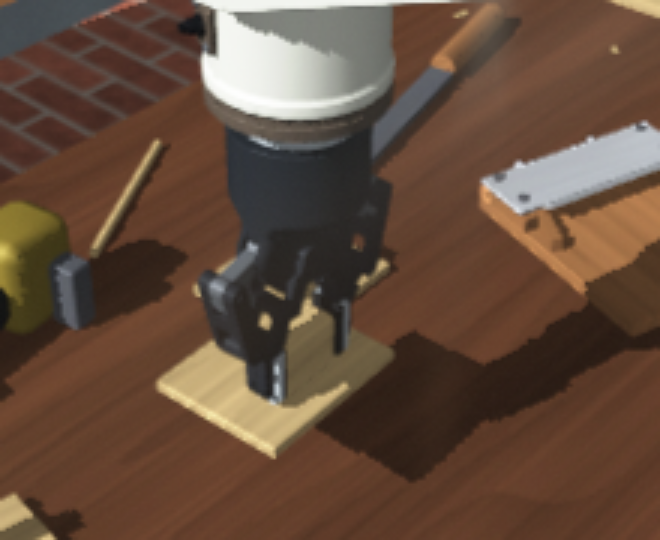

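The board is lifted and looks level in the jaws. Carry it over the jig.

Call:
arm_command:
  increments:
    - {"dx":-2,"dy":8,"dz":0,"wx":0,"wy":0,"wz":0.5,"gripper":1}
    - {"dx":-8,"dy":30,"dz":0,"wx":0,"wy":0,"wz":2,"gripper":1}
    - {"dx":-16,"dy":62,"dz":0,"wx":0,"wy":0,"wz":4,"gripper":1}
    - {"dx":-25,"dy":96,"dz":0,"wx":0,"wy":0,"wz":6,"gripper":1}
    - {"dx":-34,"dy":130,"dz":0,"wx":0,"wy":0,"wz":8,"gripper":1}
    - {"dx":-43,"dy":164,"dz":0,"wx":0,"wy":0,"wz":10,"gripper":1}
    - {"dx":-52,"dy":198,"dz":0,"wx":0,"wy":0,"wz":12,"gripper":1}
    - {"dx":-61,"dy":232,"dz":0,"wx":0,"wy":0,"wz":14,"gripper":1}

```text
time_s: 6.25
eef_pos: [0.5161, -0.0607, 0.0951]
ee_rot: [[0.981, -0.192, -0.0], [-0.192, -0.981, -0.0], [-0.0, 0.0, -1.0]]
contact_force: [-0.2, -0.6, -1.1]
grip_width: 0.0492
```

```bash
python3 -c "
from h import *
st(); p=jig(-66); go(p[0],p[1],95,JY)"
```

```text
t 6.25 p [516.1 -60.7  95.1] jig [-75.4  99.8] yaw -11.08 F [-0.15 -0.58 -1.11] g 0.0492 tilt [-0.0004 -0.    ]
t 6.25 d [-5.000e-01  1.002e+02  1.000e-01] w [0.01 0.02 5.72]
```

Call:
arm_command:
  increments:
    - {"dx":0,"dy":28,"dz":0,"wx":0,"wy":0,"wz":1.5,"gripper":1}
    - {"dx":0,"dy":52,"dz":0,"wx":0,"wy":0,"wz":3,"gripper":1}
    - {"dx":0,"dy":72,"dz":0,"wx":0,"wy":0,"wz":4.2,"gripper":1}
    - {"dx":0,"dy":86,"dz":0,"wx":0,"wy":0,"wz":5,"gripper":1}
    - {"dx":0,"dy":95,"dz":0,"wx":0,"wy":0,"wz":5.5,"gripper":1}
    - {"dx":0,"dy":99,"dz":0,"wx":0,"wy":0,"wz":5.7,"gripper":1}
    - {"dx":0,"dy":100,"dz":0,"wx":0,"wy":0,"wz":5.7,"gripper":1}
    - {"dx":0,"dy":100,"dz":0,"wx":0,"wy":0,"wz":5.7,"gripper":1}

```text
time_s: 7.25
eef_pos: [0.4984, -0.1564, 0.0953]
ee_rot: [[0.958, -0.285, -0.0], [-0.285, -0.958, 0.0], [-0.0, -0.0, -1.0]]
contact_force: [0.5, -0.6, -0.8]
grip_width: 0.0492
```

```bash
python3 - <<'E'
from h import *
from m import rect
st(); p=jig(-66); go(p[0],p[1],60,JY)
for n in ('top','side'):
    d=snap(n,n+'4'); P=cloud(d)
    r,k,z,q=rect(P,.062,.085,(.38,.66,-.3,-.03)); print(n,np.round(r[0],1),np.round(r[1],1),round(r[2],1),k,round(z,1),cv2.boxPoints(r).round().tolist())
    A=np.c_[q[:,:2]-q[:,:2].mean(0),np.ones(len(q))]; print(np.linalg.lstsq(A,q[:,2],rcond=None)[0].round(4))
    cv2.imwrite(f'pics/{n}4c.png',cv2.resize(d['image'][150:330,300:520,::-1] if n=='top' else d['image'][90:270,270:490,::-1],None,fx=3,fy=3))
E
```

```text
t 7.25 p [ 498.4 -156.4   95.3] jig [-64.7   3. ] yaw -16.59 F [ 0.48 -0.6  -0.82] g 0.0492 tilt [-0.0001  0.0002]
t 7.25 d [-1.3  3.  35.3] w [-0.01  0.01  0.21]
top [ 522.  -131.7] [52.2 90.6] 72.5 975 82.3 [[471.0, -143.0], [557.0, -170.0], [573.0, -120.0], [487.0, -93.0]]
[-0.0041 -0.0178  0.0822]
side [ 513.  -159.9] [114.4  93.5] 73.5 907 82.4 [[452.0, -201.0], [542.0, -228.0], [574.0, -118.0], [484.0, -92.0]]
[ 0.0123 -0.0149  0.0819]
```

View pics/side4c.png

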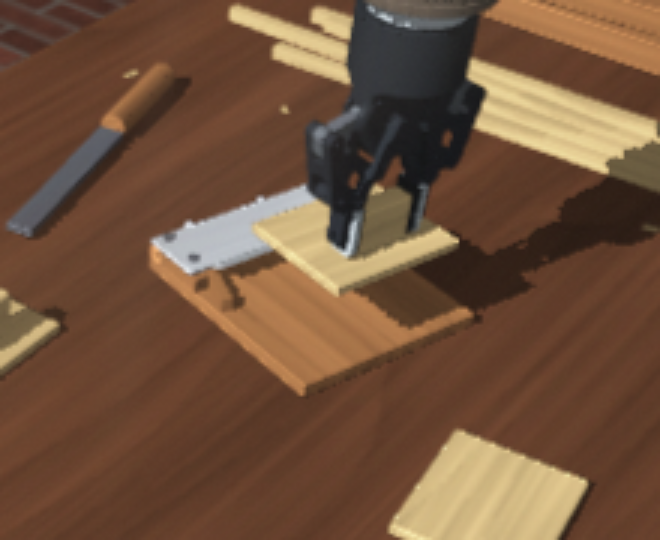

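View pics/top4c.png

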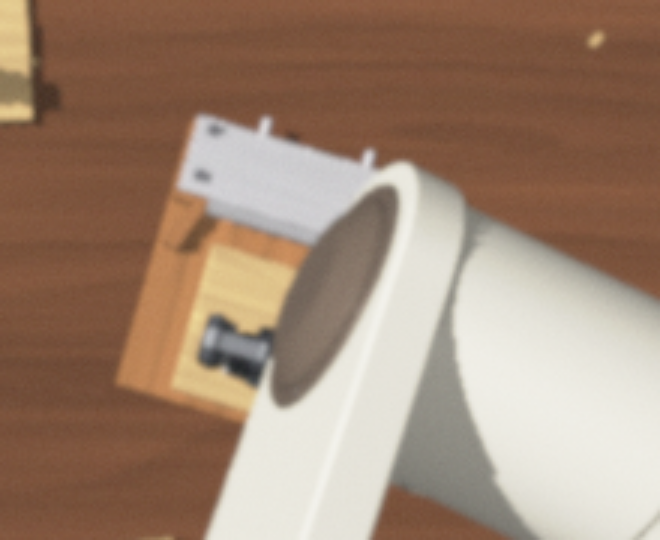

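The board is level over the bed, within 1° of the jig's yaw, and the shift still to make is about 3 mm in y. Lower it.

Call:
arm_command:
  increments:
    - {"dx":-0.5,"dy":1,"dz":4,"wx":0,"wy":0,"wz":0,"gripper":1}
    - {"dx":-1,"dy":2,"dz":13,"wx":0,"wy":0,"wz":-0.1,"gripper":1}
    - {"dx":-1,"dy":3,"dz":25,"wx":0,"wy":0,"wz":0.2,"gripper":1}
    - {"dx":-1,"dy":3,"dz":37,"wx":0,"wy":0,"wz":0.2,"gripper":1}
    - {"dx":-1,"dy":3,"dz":47,"wx":0,"wy":0,"wz":0.2,"gripper":1}
    - {"dx":-1,"dy":3,"dz":54,"wx":0,"wy":0,"wz":0.2,"gripper":1}
    - {"dx":-1,"dy":3,"dz":57,"wx":0,"wy":0,"wz":0.2,"gripper":1}
    - {"dx":-1,"dy":3,"dz":58,"wx":0,"wy":0,"wz":0.2,"gripper":1}

```text
time_s: 8.35
eef_pos: [0.4966, -0.1594, 0.0373]
ee_rot: [[0.957, -0.289, 0.0], [-0.289, -0.957, 0.0], [0.0, -0.0, -1.0]]
contact_force: [0.8, -0.0, -1.6]
grip_width: 0.0489
```

```bash
python3 -c "
from h import *
st()"
```

```text
t 8.35 p [ 496.6 -159.4   37.3] jig [-65.6  -0.3] yaw -16.82 F [ 0.75 -0.02 -1.63] g 0.0489 tilt [0.0001 0.    ]
```

Call:
arm_command:
  increments:
    - {"dx":0,"dy":0,"dz":1,"wx":0,"wy":0,"wz":0,"gripper":1}
    - {"dx":0,"dy":0,"dz":2,"wx":0,"wy":0,"wz":0,"gripper":1}
    - {"dx":0,"dy":0,"dz":3,"wx":0,"wy":0,"wz":0,"gripper":1}
    - {"dx":0,"dy":0,"dz":4,"wx":0,"wy":0,"wz":0,"gripper":1}
    - {"dx":0,"dy":0,"dz":4.4,"wx":0,"wy":0,"wz":0,"gripper":1}
    - {"dx":0,"dy":0,"dz":4.6,"wx":0,"wy":0,"wz":0,"gripper":1}
    - {"dx":0,"dy":0,"dz":4.6,"wx":0,"wy":0,"wz":0,"gripper":1}
    - {"dx":0,"dy":0,"dz":4.6,"wx":0,"wy":0,"wz":0,"gripper":1}

```text
time_s: 9.35
eef_pos: [0.4966, -0.1593, 0.0327]
ee_rot: [[0.957, -0.289, -0.0], [-0.289, -0.957, 0.0], [-0.0, -0.0, -1.0]]
contact_force: [-0.5, -0.5, -2.4]
grip_width: 0.0495
```

```bash
python3 -c "
from h import *
st(); print(readout.observe()['torque'])
d=snap('side','side5'); cv2.imwrite('pics/side5c.png',cv2.resize(d['image'][110:290,270:490,::-1],None,fx=3,fy=3))"
```

```text
t 9.35 p [ 496.6 -159.3   32.7] jig [-65.6  -0.3] yaw -16.82 F [-0.5  -0.55 -2.43] g 0.0495 tilt [-0.      0.0001]
[ 0.00650119  0.0116006  -0.0226077 ]
```

View pics/side5c.png

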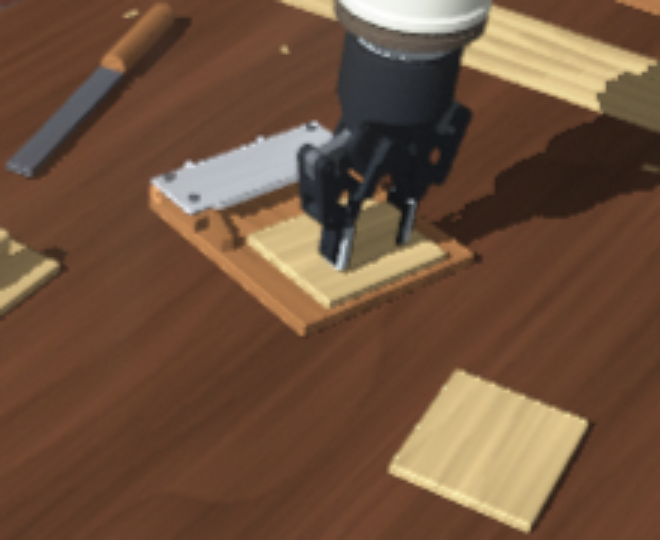

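The board is just above the bed, with no reaction yet. Feel for contact.

Call:
arm_command:
  increments:
    - {"dx":0,"dy":0,"dz":0.2,"wx":0,"wy":0,"wz":0,"gripper":1}
    - {"dx":0,"dy":0,"dz":0.4,"wx":0,"wy":0,"wz":0,"gripper":1}
    - {"dx":0,"dy":0,"dz":0.6,"wx":0,"wy":0,"wz":0,"gripper":1}
    - {"dx":0,"dy":0,"dz":0.8,"wx":0,"wy":0,"wz":0,"gripper":1}
    - {"dx":0,"dy":0,"dz":0.8,"wx":0,"wy":0,"wz":0,"gripper":1}
    - {"dx":0,"dy":0,"dz":0.8,"wx":0,"wy":0,"wz":0,"gripper":1}
    - {"dx":0,"dy":0,"dz":0.8,"wx":0,"wy":0,"wz":0,"gripper":1}
    - {"dx":0,"dy":0,"dz":0.8,"wx":0,"wy":0,"wz":0,"gripper":1}

```text
time_s: 10.4
eef_pos: [0.4966, -0.1593, 0.0326]
ee_rot: [[0.957, -0.289, 0.0], [-0.289, -0.957, -0.0], [0.0, -0.0, -1.0]]
contact_force: [-6.3, 2.8, 13.7]
grip_width: 0.0493
```

```bash
python3 -c "
from h import *
st(); print(readout.observe()['torque'])"
```

```text
t 10.4 p [ 496.6 -159.3   32.6] jig [-65.6  -0.3] yaw -16.81 F [-6.31  2.85 13.71] g 0.0493 tilt [ 0.0002 -0.0001]
[ 4.39017894e-01  9.03098543e-01 -6.31721335e-04]
```

Contact is at TCP z = 32.6 mm, with 13.7 N. Ease off about 0.6 mm and slide forward towards the mouth.

Call:
arm_command:
  increments:
    - {"dx":0,"dy":0,"dz":-0.6,"wx":0,"wy":0,"wz":0,"gripper":1}
    - {"dx":3,"dy":0,"dz":-0.6,"wx":0,"wy":0,"wz":0,"gripper":1}
    - {"dx":8,"dy":0,"dz":-0.6,"wx":0,"wy":0,"wz":0,"gripper":1}
    - {"dx":14,"dy":0,"dz":-0.6,"wx":0,"wy":0,"wz":0,"gripper":1}
    - {"dx":19,"dy":0,"dz":-0.6,"wx":0,"wy":0,"wz":0,"gripper":1}
    - {"dx":23,"dy":0,"dz":-0.6,"wx":0,"wy":0,"wz":0,"gripper":1}
    - {"dx":25,"dy":0,"dz":-0.6,"wx":0,"wy":0,"wz":0,"gripper":1}
    - {"dx":25,"dy":0,"dz":-0.6,"wx":0,"wy":0,"wz":0,"gripper":1}

```text
time_s: 11.4
eef_pos: [0.521, -0.1668, 0.0327]
ee_rot: [[0.957, -0.289, 0.001], [-0.289, -0.957, -0.0], [0.001, -0.0, -1.0]]
contact_force: [-0.2, 0.5, 4.3]
grip_width: 0.0494
```

```bash
python3 -c "
from h import *
st(); print(readout.observe()['torque'])
d=snap('side','side6'); cv2.imwrite('pics/side6c.png',cv2.resize(d['image'][130:250,300:450,::-1],None,fx=4,fy=4,interpolation=2))"
```

```text
t 11.4 p [ 521.  -166.8   32.7] jig [-40.1  -0.4] yaw -16.82 F [-0.17  0.53  4.34] g 0.0494 tilt [ 0.0005 -0.0001]
[ 0.15350571  0.15241529 -0.01528299]
```

View pics/side6c.png

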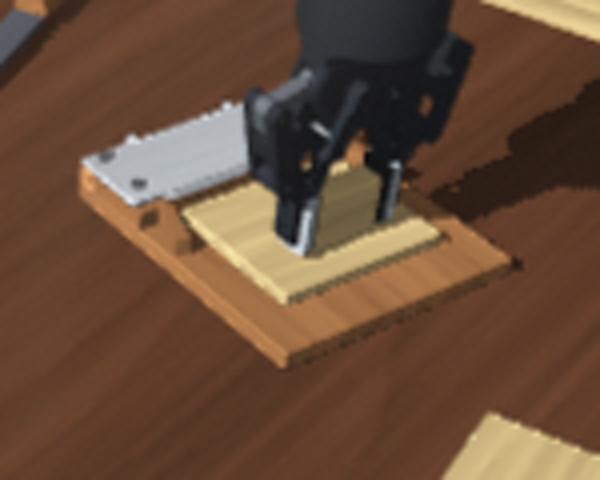

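The front edge is just at the turned-up lip, the board is centred between the flares, and it presses down about 4 N. Continue to just short of the bar.

Call:
arm_command:
  increments:
    - {"dx":2,"dy":0,"dz":-0.1,"wx":0,"wy":0,"wz":0,"gripper":1}
    - {"dx":5,"dy":0,"dz":-0.1,"wx":0,"wy":0,"wz":0,"gripper":1}
    - {"dx":8,"dy":0,"dz":-0.1,"wx":0,"wy":0,"wz":0,"gripper":1}
    - {"dx":11,"dy":0,"dz":-0.1,"wx":0,"wy":0,"wz":0,"gripper":1}
    - {"dx":14,"dy":0,"dz":-0.1,"wx":0,"wy":0,"wz":0,"gripper":1}
    - {"dx":16,"dy":0,"dz":-0.1,"wx":0,"wy":0,"wz":0,"gripper":1}
    - {"dx":17,"dy":0,"dz":-0.1,"wx":0,"wy":0,"wz":0,"gripper":1}
    - {"dx":17,"dy":0,"dz":-0.1,"wx":0,"wy":0,"wz":0,"gripper":1}

```text
time_s: 12.45
eef_pos: [0.537, -0.1716, 0.0326]
ee_rot: [[0.957, -0.289, 0.0], [-0.289, -0.957, 0.0], [0.0, -0.0, -1.0]]
contact_force: [-2.0, 1.2, 4.5]
grip_width: 0.0491
```

```bash
python3 -c "
from h import *
st(); print(readout.observe()['torque'])
d=snap('side','side7'); cv2.imwrite('pics/side7c.png',cv2.resize(d['image'][130:250,300:450,::-1],None,fx=4,fy=4,interpolation=2))"
```

```text
t 12.45 p [ 537.  -171.6   32.6] jig [-23.4  -0.4] yaw -16.82 F [-1.97  1.22  4.48] g 0.0491 tilt [0. 0.]
[1.24707479e-01 2.98041124e-01 3.60952614e-05]
```

View pics/side7c.png

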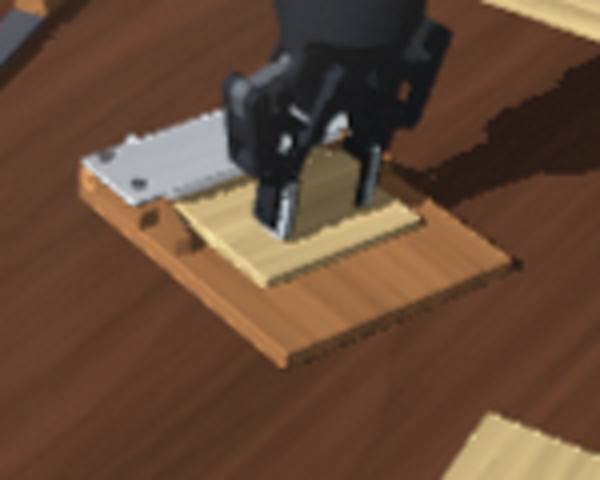

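The front edge is now in under the lip, with low drag. Move 8 mm on to meet the bar.

Call:
arm_command:
  increments:
    - {"dx":1,"dy":0,"dz":-0.1,"wx":0,"wy":0,"wz":0,"gripper":1}
    - {"dx":2.5,"dy":0,"dz":-0.1,"wx":0,"wy":0,"wz":0,"gripper":1}
    - {"dx":4,"dy":0,"dz":-0.1,"wx":0,"wy":0,"wz":0,"gripper":1}
    - {"dx":5.5,"dy":0,"dz":-0.1,"wx":0,"wy":0,"wz":0,"gripper":1}
    - {"dx":7,"dy":0,"dz":-0.1,"wx":0,"wy":0,"wz":0,"gripper":1}
    - {"dx":8,"dy":0,"dz":-0.1,"wx":0,"wy":0,"wz":0,"gripper":1}
    - {"dx":8,"dy":0,"dz":-0.1,"wx":0,"wy":0,"wz":0,"gripper":1}
    - {"dx":8,"dy":0,"dz":-0.1,"wx":0,"wy":0,"wz":0,"gripper":1}

```text
time_s: 13.5
eef_pos: [0.5442, -0.1738, 0.0327]
ee_rot: [[0.957, -0.289, -0.0], [-0.289, -0.957, 0.0], [-0.001, -0.0, -1.0]]
contact_force: [-4.8, 0.8, 4.4]
grip_width: 0.049
```

```bash
python3 -c "
from h import *
st(); print(readout.observe()['torque'])"
```

```text
t 13.5 p [ 544.2 -173.8   32.7] jig [-15.8  -0.4] yaw -16.82 F [-4.84  0.82  4.39] g 0.049 tilt [-0.0005  0.0002]
[0.13307619 0.70412325 0.10499008]
```

The push force along the jig is rising, about 4.9 N against 2.3 N before. Press on in small steps.

Call:
arm_command:
  increments:
    - {"dx":0.5,"dy":0,"dz":-0.1,"wx":0,"wy":0,"wz":0,"gripper":1}
    - {"dx":1,"dy":0,"dz":-0.1,"wx":0,"wy":0,"wz":0,"gripper":1}
    - {"dx":2,"dy":0,"dz":-0.1,"wx":0,"wy":0,"wz":0,"gripper":1}
    - {"dx":3,"dy":0,"dz":-0.1,"wx":0,"wy":0,"wz":0,"gripper":1}
    - {"dx":4,"dy":0,"dz":-0.1,"wx":0,"wy":0,"wz":0,"gripper":1}
    - {"dx":4.5,"dy":0,"dz":-0.1,"wx":0,"wy":0,"wz":0,"gripper":1}
    - {"dx":5,"dy":0,"dz":-0.1,"wx":0,"wy":0,"wz":0,"gripper":1}
    - {"dx":5,"dy":0,"dz":-0.1,"wx":0,"wy":0,"wz":0,"gripper":1}
  squeeze: 80

```text
time_s: 14.5
eef_pos: [0.5486, -0.1751, 0.0327]
ee_rot: [[0.957, -0.289, -0.002], [-0.289, -0.957, 0.0], [-0.002, 0.0, -1.0]]
contact_force: [-10.3, 2.1, 7.8]
grip_width: 0.0485
```

```bash
python3 -c "
from h import *
st(); print(readout.observe()['torque'])"
```

```text
t 14.5 p [ 548.6 -175.1   32.7] jig [-11.3  -0.4] yaw -16.81 F [-10.28   2.14   7.77] g 0.0485 tilt [-0.0016  0.0005]
[0.29659088 1.45173077 0.22710538]
```

Call:
arm_command:
  increments:
    - {"dx":0.5,"dy":0,"dz":-0.2,"wx":0,"wy":0,"wz":0,"gripper":1}
    - {"dx":1,"dy":0,"dz":-0.2,"wx":0,"wy":0,"wz":0,"gripper":1}
    - {"dx":1.5,"dy":0,"dz":-0.2,"wx":0,"wy":0,"wz":0,"gripper":1}
    - {"dx":2,"dy":0,"dz":-0.2,"wx":0,"wy":0,"wz":0,"gripper":1}
    - {"dx":2.5,"dy":0,"dz":-0.2,"wx":0,"wy":0,"wz":0,"gripper":1}
    - {"dx":3,"dy":0,"dz":-0.2,"wx":0,"wy":0,"wz":0,"gripper":1}
    - {"dx":3,"dy":0,"dz":-0.2,"wx":0,"wy":0,"wz":0,"gripper":1}
    - {"dx":3,"dy":0,"dz":-0.2,"wx":0,"wy":0,"wz":0,"gripper":1}

```text
time_s: 15.5
eef_pos: [0.5512, -0.1759, 0.0327]
ee_rot: [[0.957, -0.289, -0.002], [-0.289, -0.957, 0.001], [-0.002, 0.0, -1.0]]
contact_force: [-11.4, 1.7, 7.0]
grip_width: 0.0488
```

```bash
python3 -c "
from h import *
st(); print(readout.observe()['torque'])
for n in ('top','side'):
    d=snap(n,n+'8'); cv2.imwrite(f'pics/{n}8c.png',cv2.resize(d['image'][130:250,300:450,::-1] if n=='side' else d['image'][170:310,320:480,::-1],None,fx=4,fy=4,interpolation=2))"
```

```text
t 15.5 p [ 551.2 -175.9   32.7] jig [-8.5 -0.4] yaw -16.8 F [-11.45   1.71   7.04] g 0.0488 tilt [-0.0021  0.0006]
[0.26642505 1.56239947 0.2739993 ]
```

View pics/side8c.png

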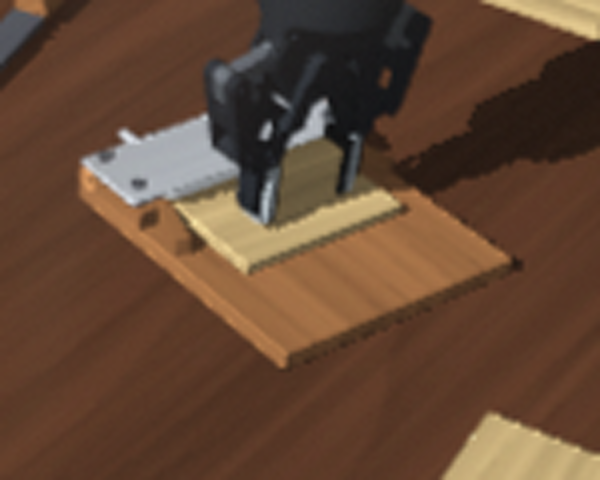

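View pics/top8c.png

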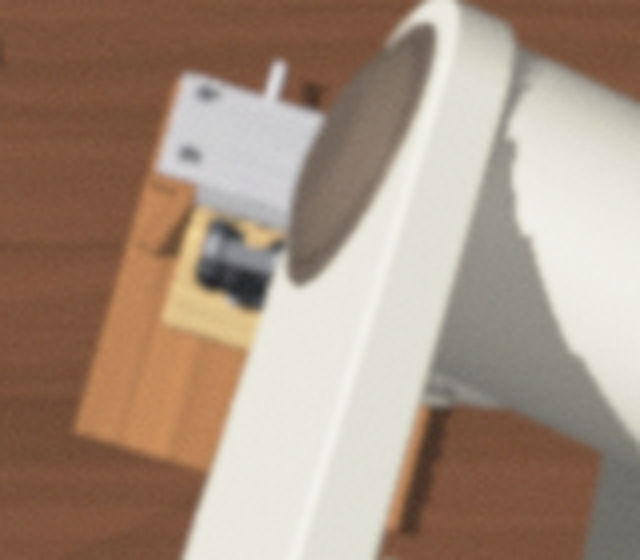

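The rod behind the lip now reaches (280,62) in the zoomed top view, against (275,75) before, so the bar has moved about 6 mm. Force is smooth at 11.5 N. Go on until the stop can be felt.

Call:
arm_command:
  increments:
    - {"dx":0.3,"dy":0,"dz":-0.1,"wx":0,"wy":0,"wz":0,"gripper":1}
    - {"dx":0.6,"dy":0,"dz":-0.1,"wx":0,"wy":0,"wz":0,"gripper":1}
    - {"dx":0.9,"dy":0,"dz":-0.1,"wx":0,"wy":0,"wz":0,"gripper":1}
    - {"dx":1.2,"dy":0,"dz":-0.1,"wx":0,"wy":0,"wz":0,"gripper":1}
    - {"dx":1.4,"dy":0,"dz":-0.1,"wx":0,"wy":0,"wz":0,"gripper":1}
    - {"dx":1.5,"dy":0,"dz":-0.1,"wx":0,"wy":0,"wz":0,"gripper":1}
    - {"dx":1.5,"dy":0,"dz":-0.1,"wx":0,"wy":0,"wz":0,"gripper":1}
    - {"dx":1.5,"dy":0,"dz":-0.1,"wx":0,"wy":0,"wz":0,"gripper":1}

```text
time_s: 16.6
eef_pos: [0.5518, -0.1761, 0.0328]
ee_rot: [[0.957, -0.289, -0.004], [-0.289, -0.957, 0.001], [-0.004, 0.0, -1.0]]
contact_force: [-19.6, 4.2, 11.9]
grip_width: 0.0489
```

```bash
python3 -c "
from h import *
st(); print(readout.observe()['torque'])"
```

```text
t 16.6 p [ 551.8 -176.1   32.8] jig [-7.9 -0.4] yaw -16.8 F [-19.65   4.18  11.88] g 0.0489 tilt [-0.004   0.0012]
[0.54269357 2.78408566 0.31785068]
```

The arm moved only 0.6 mm of the 1.5 mm commanded, and the force jumped to 20 N at grip x = -7.9 mm. That is the stop. Hold for a second and check.

Call:
arm_command:
  increments:
    - {"dx":0,"dy":0,"dz":0,"wx":0,"wy":0,"wz":0,"gripper":1}
    - {"dx":0,"dy":0,"dz":0,"wx":0,"wy":0,"wz":0,"gripper":1}
    - {"dx":0,"dy":0,"dz":0,"wx":0,"wy":0,"wz":0,"gripper":1}
    - {"dx":0,"dy":0,"dz":0,"wx":0,"wy":0,"wz":0,"gripper":1}
    - {"dx":0,"dy":0,"dz":0,"wx":0,"wy":0,"wz":0,"gripper":1}
    - {"dx":0,"dy":0,"dz":0,"wx":0,"wy":0,"wz":0,"gripper":1}
    - {"dx":0,"dy":0,"dz":0,"wx":0,"wy":0,"wz":0,"gripper":1}
    - {"dx":0,"dy":0,"dz":0,"wx":0,"wy":0,"wz":0,"gripper":1}

```text
time_s: 17.6
eef_pos: [0.5518, -0.1761, 0.0328]
ee_rot: [[0.957, -0.289, -0.004], [-0.289, -0.957, 0.001], [-0.004, 0.0, -1.0]]
contact_force: [-20.1, 5.1, 11.9]
grip_width: 0.0489
```

```bash
python3 -c "
from h import *
st()
o=[]
for n in ('top','side'):
    d=snap(n,n+'9'); o.append(cv2.resize(d['image'][130:250,300:450,::-1] if n=='side' else d['image'][170:290,330:480,::-1],(395,316),interpolation=2))
    P=cloud(d)
cv2.imwrite('pics/fin.png',np.hstack(o));st()"
```

```text
t 17.6 p [ 551.8 -176.1   32.8] jig [-7.9 -0.4] yaw -16.8 F [-20.05   5.09  11.94] g 0.0489 tilt [-0.004   0.0012]
t 17.7 p [ 551.8 -176.1   32.8] jig [-7.9 -0.4] yaw -16.8 F [-19.96   3.8   12.11] g 0.0489 tilt [-0.0039  0.0012]
```

View pics/fin.png

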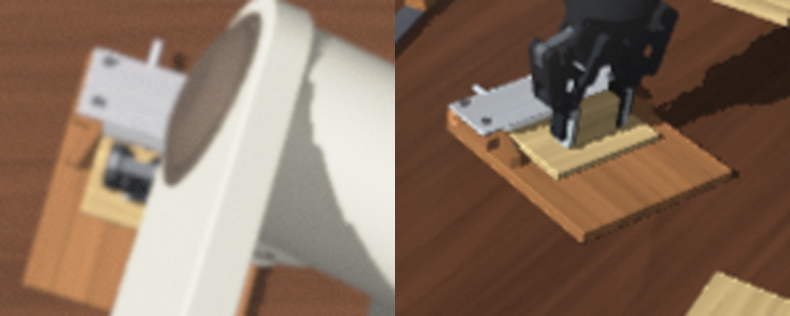

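The board sits flat under the lip, the rod sticks out farther at about (157,45), and the push is steady at 20 N. Handing in.

```bash
python3 -c "
from h import *
print(job_done()); st()"
```

```text
the job is handed in; nothing more can be done
None
the job is handed in; nothing more can be done
```

The board is pressed home in the jig, and I handed the job in with the gripper still holding and pushing it. I picked up the gripped board nearest the base, laid it flat on the bed and slid it in under the steel lip until the sprung bar reached its stop.

- **On the stop:** the last step moved the arm only 0.6 mm of the 1.5 mm commanded, and the push rose from about 11.5 N to 20 N. The tool stopped at jig x = -7.9 mm, against the given -8 mm. This assumes the board had not slipped in the jaws, which I did not measure separately.
- **Held:** the pose and the 20 N push stayed steady for a second before hand-in, at about 17.7 s on the robot's clock. The grip was set to 80 N.
- **Rods:** shortly before the stop, a rod behind the jig had moved out about 6 mm. The final picture still shows it well out, but the image is too coarse to confirm the full 8 mm. The arm hid the other rod in the last pictures.
- **Downward force:** the board pressed on the bed with about 12 N at the end, more than the 4–8 N while sliding.
- **Other items:** the tools, the other boards and the offcut were not touched.

No check failed or disagreed. One early move call was refused for its format, and nothing moved.

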